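# Engage the crank disc of the label winder on its drive pin

### The job

The crank disc of the small label winder sits loose and raised on its spindle, out of line with the drive. With a fingertip, gently push its upright orange knob round until the notch in the disc's rim stands over the red drive pin, then press down on the black hub in the middle until the disc is fully home and level with the pin in the notch. Only push and press: do not grip the knob or lift the disc, leave the other things on the bench where they are, and let go of everything when done.

Things in the scene. Friction and masses are not known exactly. Their poses are not given: they have to be found in the camera images.
- winder_base: Round dark blue-grey foot plate, 190 mm wide, 12 mm thick, fixed on the bench; origin under its centre, z up. Its steel spindle (18 mm thick) on that axis fills the disc's bore. A black rubber friction collar (80 mm wide) round the spindle carries the disc; it sinks 10 mm when the disc is pressed with about 7 N and does not rise again by itself.
- drive_pin (a point): Tip of the red upright drive pin that is fixed to the foot plate, 8 mm thick with a tapered tip, 66 mm from the spindle axis, tip 34 mm above the bench, just below the raised disc. It is hidden under the disc until the notch stands over it; a red block (14 mm wide, 12 mm high) on the foot plate right outside it, beyond the disc's rim, shows its direction.
- crank_disc: Loose bright metal disc, 150 mm wide, 8 mm thick, about 0.3 kg, with a black hub 40 mm wide; turns endlessly either way on the spindle. Origin at the centre of its underside, z up; notch towards its -x, knob towards its +x. Top face 44 mm above the bench at the start, 34 mm when home; it can sink only with the notch over the pin and tilts if pressed elsewhere.
- notch (a point): The notch in the disc's rim: a slot 14 mm wide, open outwards, from 54 mm radius to the rim, between two yellow lines; this point lies in its middle, 66 mm from the disc's axis, level with the disc's top face.
- crank_knob: Upright orange crank knob on the disc, about 15 mm thick and 34 mm tall, that spins freely on its own axis, which stands 60 mm from the disc's axis, opposite the notch. Origin at the centre of its underside, on the disc's top face. Pushing it sideways with about 1 to 3 N turns the disc; the disc stops when the push stops.
- hub_top (a point): Centre of the flat top of the black hub, on the disc's axis: the place to press. 74 mm above the bench at the start, 64 mm when home.
- blue_carton: bystander: small dark blue carton, 100 x 68 mm, 45 mm tall; origin at the centre of its underside
- screwdriver: bystander: red and black screwdriver lying down, 203 mm long, 27 mm thick; origin under its middle
- marker_red: bystander: red marker lying down, 134 mm long, 18 mm thick; origin under its middle
- date_stamp: bystander: date stamp with a red handle, standing, 30 x 52 mm, 80 mm tall; origin at the centre of its underside
- connector_2: bystander: small grey connector standing up, 27 mm wide, 53 mm tall; origin at the centre of its underside

How it is judged:
At the end, for the whole second after the job is handed in: The disc is home: hub top no more than 2.5 mm above its seated height (64 mm above the bench), on the spindle within 4 mm, level within 0.04 rad, notch within 7 mm of the pin, at rest (z of hub_top in the frame of winder_base below 0.0665 m and horizontal distance between notch and drive_pin below 0.007 m and horizontal distance between hub_top and winder_base below 0.004 m and angle between crank_disc's own z axis and vertical below 0.04 rad and linear speed of crank_disc below 0.01 m/s and angular speed of crank_disc below 0.1 rad/s); the robot touches nothing.
It fails at once if the disc was lifted: its hub rose more than 6 mm above its starting height (z of hub_top in the frame of winder_base above 0.08 m).
It fails at once if the crank knob was gripped or struck with more than 32 N (contact force between the fingers and crank_knob above 32 N).
It fails at once if a bystander was moved by more than 20 mm (distance of any of blue_carton, screwdriver, marker_red, date_stamp, connector_2 from where it was at the start of the episode above 0.02 m).
It also fails if it takes over 61 s, if anything falls off the work surface, if the arm or the gripper's body presses on something with over 40 N, if the wrist force passes 120 N, or if a joint passes its speed limit or range.

### The arm

A 7-joint arm with a two-finger parallel gripper is mounted at the origin on a cart in front of the work surface, level with it; the furniture and walls round the work are solid. World frame = base frame: x ahead of the robot, y to its left, z up, the work surface at z = 0. Lengths are in m, angles in rad, forces in N, time in s.
With the tool pointing down it reaches from about 0.4 to 0.875 m from the base axis. Payload 6.5 kg.
Tool frame: the origin (TCP) lies on the centre line of the jaws, within the pads' length; the fingertips stand 17 mm ahead of it and the grasp point (between the pads) lies 2 mm behind it; z points along the fingers, y is the direction in which the jaws open and shut (so a half turn about z gives the same grasp; the last joint's range is limited). The gripper opens to 85 mm and grips with 20 to 120 N. Pads are 22 mm wide; open, the fingers measure 114 mm over their backs; the gripper's body (76 mm by 85 mm) begins 54 mm behind the grasp point. The pads swing forward as they close: fully open they stand 13 mm farther back than shut.
Start: joints at [-1.188, 0.536, -0.004, 1.538, 0.003, 1.067, -0.071], TCP at [0.282, 0.586, 0.248] pointing down, gripper open.
Joint ranges: [-2.7, 2.7], [-0.37, 2.16], [-1.27, 1.26], [0.24, 2.4], [-1.31, 4.45], [0.19, 1.91], [-2.76, 2.76]. Speed limits (rad/s): [2.39, 2.39, 3.14, 3.14, 3.14, 3.14, 3.14].

### API

Orientations are given as a unit quaternion [w, x, y, z].
In Python, from station import env gives the robot as it stands.
- The arm moves only by the shell command python3 -m pendant 'ROWS' [OPENING]. ROWS is JSON, one flat list of numbers, 4 for each row, row after row: the shift along the tool's x, y, z in cm, then the turn about the tool's z in degrees. In form: [tx, ty, tz, twist, tx, ty, tz, twist, ...]. A call has 1 to 10 rows; each row shifts and turns the pose as measured when the row begins, along the tool's axes as they then stand; what a row does not reach is not made up. A row lasts 1/12 s, in which the tool goes at most 41.7 mm and 7.16 degrees, less where a joint would pass 70% of its speed; a pose out of reach is approached as far as the arm can. A call with a gripper value outside its range is refused whole. OPENING is the gripper's target within -1 to 1 (shut at 1, half-way at 0, fully open at -1), set as the call begins (- or left out, the last holds). The fingers move at their own pace and stop on an object; the grip force is fixed at half the most. Time passes only in rows, so rows that do not move let the fingers close. It gives the time, the measured TCP pose, the force and the opening at its end, in the units of the state.
- env.observe(): the state, without advancing time (a new reading comes with each control period).
- env.capture(name): name is "side" or "top"; returns (picture, depth): 400x640x3 uint8, red, green, blue; 400x640 float32, m along the optical axis (not along the pixel's ray), 0 where there is no reading.
- env.camera_model(name): a dict with "K" (3x3 intrinsics, pixels), "k1" (the pictures are not rectified: a ray, as slopes to the right and down, at radius r is drawn at 1 + k1 r^2 times it, then the intrinsics apply), "rvec" (rotation vector, rad) and "tvec" (3), from world to camera coordinates, as OpenCV has them. Camera axes: x right, y down, z forward; pixel columns grow to the right and rows downward; lengths in m; the calibration is good to about 2 mm. A picture is of the moment at which its call begins. camera_model takes no time and is no camera call.
- env.finish_job(): hands the job in, once; it reports no verdict.
The state is a dict: "clock": time; "joint_pos": joint angles; "joint_velocities": joint speeds; "joint_efforts": joint torques, N m; "tool_pos": TCP position; "tool_rot": TCP orientation; "ft_force": force on the tool from outside, world axes, zero at the start; "torque": the same for the moment, N m; "width": opening from 0.0 (shut) to 1.0 (fully open).
Only numpy, scipy, OpenCV 4.12 (cv2) and the standard library are available. Lean on these libraries where they do the work, as an engineer would, in place of code of your own. Each camera call takes 0.05 s, during which the arm holds its last target.

## Working session

There is one attempt and no reset: what is moved stays moved. The work goes in short steps, Python scripts to look and compute and a shell command to move; the robot and the scene stay as the last step left them, time stands still between calls to the robot, and variables do not carry over. Pictures are saved under pics/ and viewed, and the job is handed in when it is done.

```bash
mkdir -p pics; python3 - <<'E'
from station import env
import cv2
print(env.observe())
for n in("side","top"):
    p,d=env.capture(n); cv2.imwrite(f"pics/{n}0.png",p[:,:,::-1]); print(env.camera_model(n))
E
```

```text
{'clock': 0.0, 'joint_pos': array([-1.1881842 ,  0.53718715, -0.00445064,  1.53890159,  0.00261395,
        1.06729504, -0.07122839]), 'joint_velocities': array([-7.91741107e-04,  2.06538193e-04,  4.72285227e-05, -3.86663172e-04,
        3.81322224e-04,  4.64019645e-04, -2.41278480e-05]), 'joint_efforts': array([ 1.05096602e-03, -5.83418298e+01,  1.04954716e+00, -2.59093541e+01,
        1.24383043e-02,  9.71299130e-03,  1.84030677e-05]), 'tool_pos': array([0.2817759 , 0.58506165, 0.24738826]), 'tool_rot': array([-1.31322149e-04,  2.22497681e-01,  9.74932811e-01, -8.82968350e-04]), 'ft_force': array([-0.5837695 ,  0.2101049 ,  0.08715722]), 'torque': array([ 5.33058176e-05, -3.52524233e-02, -8.01752619e-04]), 'width': 1.0038934765895293}
{'K': array([[477.13544306,   0.        , 321.76475093],
       [  0.        , 477.13544306, 203.01934186],
       [  0.        ,   0.        ,   1.        ]]), 'k1': -0.09091110668710026, 'rvec': array([ 2.0297532 , -0.02179518,  0.0320535 ]), 'tvec': array([-0.57640644,  0.11306228,  1.27072394])}
{'K': array([[392.23600876,   0.        , 324.73203903],
       [  0.        , 392.23600876, 201.17376768],
       [  0.        ,   0.        ,   1.        ]]), 'k1': -0.08336122102582857, 'rvec': array([ 1.73699714, -2.37872564,  0.34056635]), 'tvec': array([0.22712824, 0.52139502, 1.34699971])}
```

View pics/side0.png

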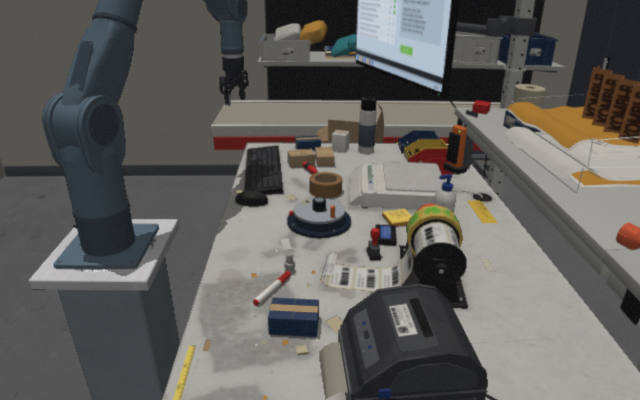

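View pics/top0.png

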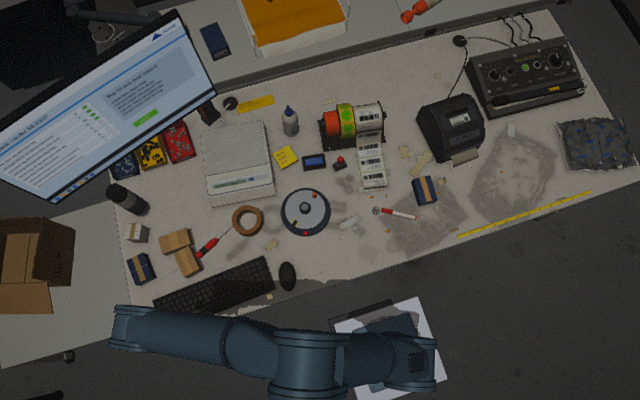

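The top view shows the winder at about (305,212) and the side view shows it at about (320,215). I'll zoom in and measure it.

```bash
cat > h.py <<'E'
import numpy as np,cv2
from station import env
def ray(n,uv):
    m=env.camera_model(n);K=m["K"];R=cv2.Rodrigues(m["rvec"])[0];C=-R.T@m["tvec"]
    xy=cv2.undistortPoints(np.array([[uv]],float),K,np.array([m["k1"],0,0,0,0.]))[0,0]
    return C,R.T@np.array([xy[0],xy[1],1])
def onz(n,uv,z):
    C,d=ray(n,uv);return C+d*(z-C[2])/d[2]
def proj(n,P):
    m=env.camera_model(n)
    return cv2.projectPoints(np.array([P],float),m["rvec"],m["tvec"],m["K"],np.array([m["k1"],0,0,0,0.]))[0][0,0]
def crop(n,p,c,s,k,f):
    x,y=c;q=p[y-s:y+s,x-s:x+s,::-1];cv2.imwrite(f,cv2.resize(q,None,fx=k,fy=k,interpolation=cv2.INTER_CUBIC))
def blobs(p,c,s,lo,hi,mn=4):
    x,y=c;h=cv2.cvtColor(np.ascontiguousarray(p[y-s:y+s,x-s:x+s]),cv2.COLOR_RGB2HSV)
    m=cv2.inRange(h,lo,hi);_,_,st,ce=cv2.connectedComponentsWithStats(m)
    return [(ce[i]+[x-s,y-s],st[i,4]) for i in range(1,len(st)) if st[i,4]>=mn]
E
python3 - <<'E'
from h import *
p=cv2.imread("pics/top0.png")[:,:,::-1];q=cv2.imread("pics/side0.png")[:,:,::-1]
crop("top",p,(305,212),35,8,"pics/tz.png");crop("side",q,(320,213),40,7,"pics/sz.png")
for n,i,c in(("top",p,(305,212)),("side",q,(320,213))):
  for nm,lo,hi in(("orange/red",(0,120,90),(16,255,255)),("red",(168,120,80),(180,255,255)),("yellow",(20,100,90),(35,255,255)),("bluegrey",(100,60,20),(125,255,120)),("black",(0,0,0),(180,255,30))):
    print(n,nm,[(b[0].round(1),b[1]) for b in blobs(i,c,34,lo,hi)])
E
```

```text
top orange/red [(array([313.8, 193.5]), np.int32(10)), (array([304.9, 232.7]), np.int32(11))]
top red []
top yellow [(array([292.3, 221.1]), np.int32(7)), (array([296.3, 224.1]), np.int32(7)), (array([274.8, 243. ]), np.int32(4))]
top bluegrey [(array([318. , 192.6]), np.int32(5)), (array([324.2, 198.8]), np.int32(5)), (array([328.2, 207. ]), np.int32(5)), (array([283.3, 215.4]), np.int32(11)), (array([326. , 218.2]), np.int32(28)), (array([286.4, 223.4]), np.int32(8)), (array([293.4, 223.9]), np.int32(8)), (array([319.6, 227.8]), np.int32(8)), (array([298.5, 231.3]), np.int32(27)), (array([311. , 231.5]), np.int32(15)), (array([316.3, 230.7]), np.int32(7))]
top black [(array([306.3, 210.4]), np.int32(15))]
side orange/red [(array([325.9, 182.5]), np.int32(65)), (array([332.1, 210.8]), np.int32(35)), (array([290.9, 211.9]), np.int32(8))]
side red []
side yellow []
side bluegrey [(array([318.9, 227. ]), np.int32(755))]
side black [(array([319.1, 206.2]), np.int32(88)), (array([303., 224.]), np.int32(4)), (array([334.2, 225. ]), np.int32(4)), (array([324.7, 226.7]), np.int32(7)), (array([323.5, 230. ]), np.int32(4))]
```

View pics/tz.png

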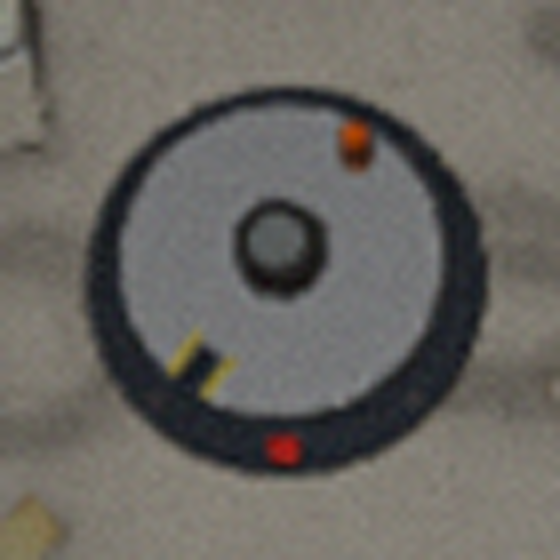

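View pics/sz.png

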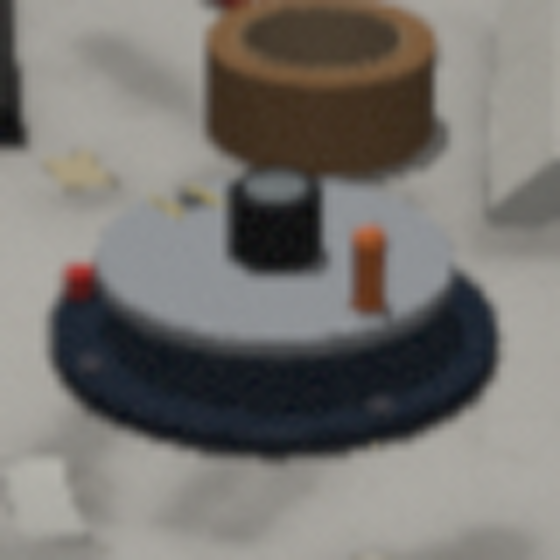

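```bash
python3 - <<'E'
from h import *
a=lambda n,u,v,z:onz(n,(u,v),z)
H=a("top",304.4,207.2,.074);H2=a("side",319.0,199.6,.074)
K=a("top",314.0,192.8,.078);K2=a("side",332.5,206.3,.078)
K3=a("side",332.3,217,.044)
N=a("top",294.9,222.6,.044);B=a("top",304.9,232.7,.022);B2=a("side",290.9,212,.020)
p=cv2.imread("pics/top0.png");h=cv2.cvtColor(p,cv2.COLOR_BGR2HSV)[177:247,270:340]
m=cv2.inRange(h,(95,70,10),(130,255,110));ys,xs=np.nonzero(m)
hull=cv2.convexHull(np.c_[xs,ys].astype(np.int32)) 
_,_,st,ce=cv2.connectedComponentsWithStats(m)
print("hull",hull[:,0].min(0),hull[:,0].max(0))
F=None
W=np.array([a("top",x+270,y+177,.012)[:2] for x,y in hull[:,0]])
print("foot circle",cv2.minEnclosingCircle(W.astype(np.float32)))
print("hub",H,H2);print("knob",K,K2,K3);print("notch",N);print("block",B,B2)
c=np.array([H[:2],H2[:2]]).mean(0)
for nm,P in(("knob",K),("knob2",K2),("notch",N),("block",B),("block2",B2)):
    d=P[:2]-c;print(nm,np.hypot(*d),np.degrees(np.arctan2(d[1],d[0])))
E
```

```text
hull [12 12] [59 57]
foot circle ((0.5690776705741882, 0.13460995256900787), 0.09119963645935059)
hub [0.56743009 0.13444149 0.074     ] [0.57153001 0.12584696 0.074     ]
knob [0.60786804 0.08533843 0.078     ] [0.60769143 0.07497815 0.078     ] [0.60795753 0.07575051 0.044     ]
notch [0.53057083 0.1837701  0.044     ]
block [0.48815686 0.15960745 0.022     ] [0.48937647 0.15306721 0.02      ]
knob 0.05900167151205116 -49.41122085145959
knob2 0.06710741611939557 -55.29116867867977
notch 0.06625452000329665 125.96343421910606
block 0.08649590616999621 160.08465058213827
block2 0.08331893892168443 164.03063626341597
```

```bash
cat >> h.py <<'E'
from scipy.spatial.transform import Rotation as Ro
def rel(*ts):
    o=env.observe();w,x,y,z=o["tool_rot"];R=Ro.from_quat([x,y,z,w]).as_matrix()
    print("t",round(o["clock"],2),"pos",o["tool_pos"].round(4),"ybearing",np.degrees(np.arctan2(R[1,1],R[0,1])).round(2),"tilt",R[:,2].round(3),"F",o["ft_force"].round(1),"w",round(o["width"],2))
    for T in ts: print("to",T,"cm tool:",(100*R.T@(np.array(T)-o["tool_pos"])).round(2))
E
python3 -m pendant '[0,0,0,4.5,0,0,0,4.5,0,0,0,0]' 1; python3 -c "
from h import *
rel((.579,.050,.247),(.579,.05,.13))"
```

```text
clock: 0.35
tool_pos: [0.2814, 0.5841, 0.2459]
tool_rot: [-0.0, 0.301, 0.954, -0.002]
ft_force: [-0.6, -0.1, -0.3]
width: 0.604
t 0.35 pos [0.2814 0.5841 0.2459] ybearing 54.94 tilt [-0.002 -0.004 -1.   ] F [-0.6 -0.1 -0.3] w 0.6
to (0.579, 0.05, 0.247) cm tool: [-55.04 -26.63   0.06]
to (0.579, 0.05, 0.13) cm tool: [-55.03 -26.57  11.76]
```

```bash
python3 -m pendant '[-3.5,-1.7,0,0,-3.5,-1.7,0,0,-3.5,-1.7,0,0,-3.5,-1.7,0,0,-3.5,-1.7,0,0,-3.5,-1.7,0,0,-3.5,-1.7,0,0,-3.5,-1.7,0,0]'; python3 -c "
from h import *
rel((.579,.050,.247),(.579,.05,.13))"
```

```text
clock: 1.02
tool_pos: [0.4323, 0.3124, 0.2426]
tool_rot: [-0.003, 0.282, 0.959, -0.002]
ft_force: [0.7, -0.6, -0.5]
width: -0.001
t 1.02 pos [0.4323 0.3124 0.2426] ybearing 57.26 tilt [-0.008 -0.002 -1.   ] F [ 0.7 -0.6 -0.5] w -0.0
to (0.579, 0.05, 0.247) cm tool: [-26.53 -14.14  -0.51]
to (0.579, 0.05, 0.13) cm tool: [-26.59 -14.08  11.19]
```

```bash
python3 -m pendant '[-3.3,-1.75,0,0.4,-3.3,-1.75,0,0.4,-3.3,-1.75,0,0.4,-3.3,-1.75,0,0.4,-3.3,-1.75,0,0.4,-3.3,-1.75,0,0.4,-3,-1.6,0,0.4,-2,-1,0,0,-1,-0.6,0,0]'; python3 -c "
from h import *
rel((.579,.050,.247),(.579,.05,.13),(.579,.05,.072))"
```

```text
clock: 1.77
tool_pos: [0.5771, 0.033, 0.2417]
tool_rot: [-0.002, 0.299, 0.954, -0.004]
ft_force: [-0.2, 0.1, 0.4]
width: -0.001
t 1.77 pos [0.5771 0.033  0.2417] ybearing 55.22 tilt [-0.007 -0.006 -1.   ] F [-0.2  0.1  0.4] w -0.0
to (0.579, 0.05, 0.247) cm tool: [ 0.82  1.5  -0.54]
to (0.579, 0.05, 0.13) cm tool: [ 0.79  1.6  11.16]
to (0.579, 0.05, 0.072) cm tool: [ 0.78  1.66 16.96]
```

```bash
python3 -m pendant '[0.4,0.5,2.5,0,0.4,0.5,2.5,0,0,0.4,2.5,0,0,0.2,2.5,0,0,0,1.5,0,0,0,0,0]'; python3 -c "
from h import *
rel((.579,.05,.072))
p,d=env.capture('top');q,e=env.capture('side')
crop('',p,(305,212),40,7,'pics/t1.png');crop('',q,(320,203),45,6,'pics/s1.png')"
```

```text
clock: 2.27
tool_pos: [0.5825, 0.0425, 0.1231]
tool_rot: [0.0, 0.297, 0.955, -0.004]
ft_force: [-0.5, 0.6, 0.6]
width: -0.001
t 2.27 pos [0.5825 0.0425 0.1231] ybearing 55.47 tilt [-0.002 -0.009 -1.   ] F [-0.5  0.6  0.6] w -0.0
to (0.579, 0.05, 0.072) cm tool: [0.73 0.46 5.11]
```

View pics/t1.png

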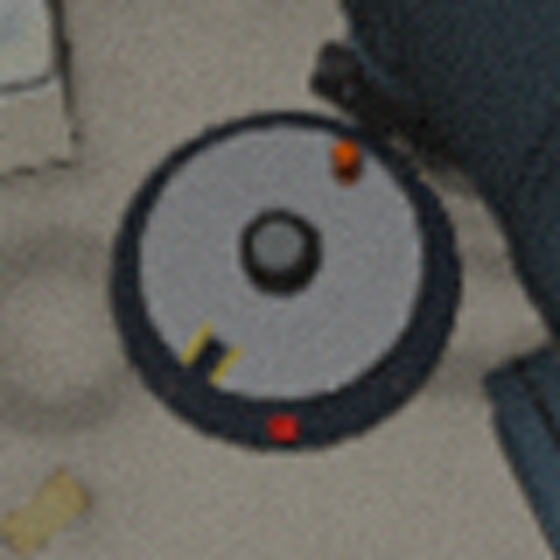

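View pics/s1.png

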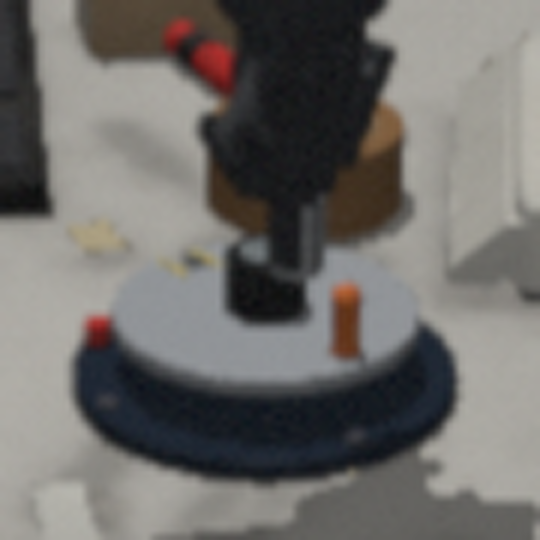

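```bash
python3 -c "
from h import *
o=env.observe()['tool_pos'];t=o-[0,0,.017]
a=proj('side',t);b=proj('top',t);print('side tip',a,(a-[275,158])*6,'top tip',b,(b-[265,172])*7)
for n,P in (('hub',(.568,.1345,.074)),('knob',(.605,.087,.078)),('knobbase',(.605,.087,.044)),('block',(.4906,.159,.018))):
  a=proj('side',P);b=proj('top',P);print(n,'side',(a-[275,158])*6,'top',(b-[265,172])*7)"
```

```text
side tip [324.58334725 201.45378106] [297.50008348 260.72268639] top tip [327.13089912 192.69670557] [434.91629384 144.87693902]
hub side [256.22303668 241.75038052] top [275.37359534 245.42414446]
knob side [337.94607983 278.21468257] top [341.58373907 151.51477687]
knobbase side [336.35269043 342.80912218] top [343.75573879 170.90748085]
block side [ 98.26605484 322.07650831] top [279.48185372 421.82217072]
```

```bash
python3 -m pendant '[0.2,0,1.5,0,0.2,0,1.5,0,0,0,1.2,0,0,0,0.7,0,0,0,0.3,0,0,0,0,0]'; python3 -c "
from h import *
rel((.581,.047,.072))
p,d=env.capture('top');q,e=env.capture('side')
crop('',q,(320,203),45,6,'pics/s2.png')"
```

```text
clock: 2.87
tool_pos: [0.5873, 0.0448, 0.0796]
tool_rot: [0.008, 0.295, 0.955, -0.001]
ft_force: [-0.1, -1.0, 1.3]
width: -0.003
t 2.87 pos [0.5873 0.0448 0.0796] ybearing 55.63 tilt [ 0.015 -0.006 -1.   ] F [-0.1 -1.   1.3] w -0.0
to (0.581, 0.047, 0.072) cm tool: [ 0.66 -0.18  0.75]
```

View pics/s2.png

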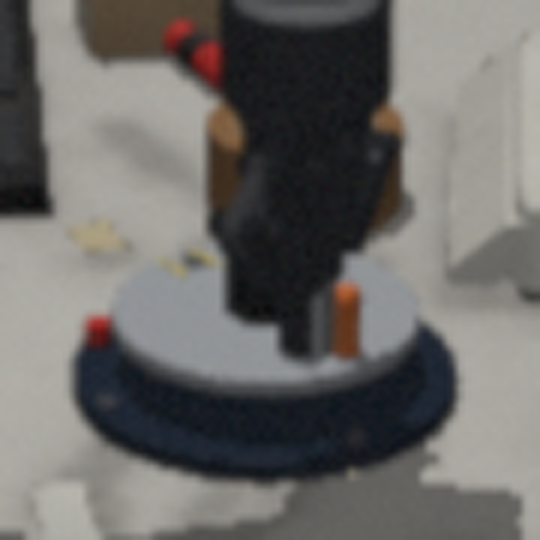

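```bash
python3 -m pendant '[0.35,0,0.4,0,0.25,0,0.3,0,0,0,0,0]'; python3 -c "
from h import *
rel((.581,.047,.072))"
```

```text
clock: 3.22
tool_pos: [0.5837, 0.0484, 0.0742]
tool_rot: [0.01, 0.296, 0.955, 0.0]
ft_force: [0.1, 1.2, 0.3]
width: 0.0
t 3.22 pos [0.5837 0.0484 0.0742] ybearing 55.6 tilt [ 0.019 -0.006 -1.   ] F [0.1 1.2 0.3] w 0.0
to (0.581, 0.047, 0.072) cm tool: [ 0.14 -0.27  0.22]
```

```bash
python3 -m pendant '[0.1,0.4,0.1,0,0,0.4,0.1,0,0,0.4,0,0,0,0.3,0,0,0,0.3,0,0,0,0.3,0,0,0,0.3,0,0,0,0.3,0,0]'; python3 -c "
from h import *
rel()
q,e=env.capture('top')
crop('',q,(305,212),40,7,'pics/t3.png')"
```

```text
clock: 3.88
tool_pos: [0.5995, 0.0735, 0.0724]
tool_rot: [0.01, 0.296, 0.955, -0.0]
ft_force: [-0.3, -0.9, 0.2]
width: -0.0
t 3.88 pos [0.5995 0.0735 0.0724] ybearing 55.62 tilt [ 0.019 -0.006 -1.   ] F [-0.3 -0.9  0.2] w -0.0
```

View pics/t3.png

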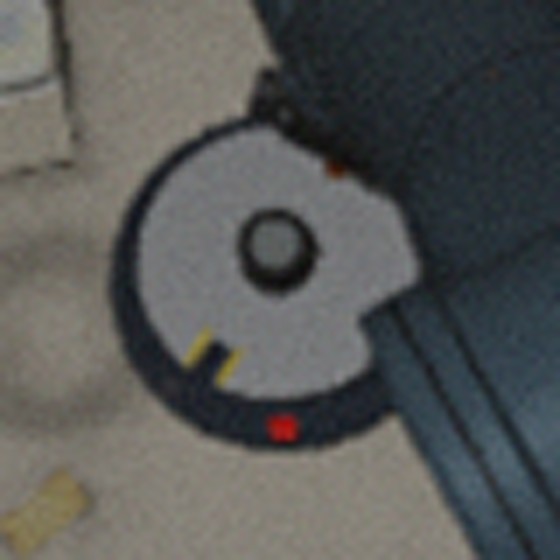

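The notch is still at about (213,360) in the crop, so the finger is just reaching the knob. The top camera can still see the notch, so I can track it while pushing.

```bash
cat >> h.py <<'E'
C0=np.array([.5695,.1335])
def notch(tag):
    q,e=env.capture('top');crop('',q,(305,212),40,7,f'pics/{tag}.png')
    y=[b for b in blobs(q,(305,212),34,(20,90,80),(36,255,255),3) if np.hypot(*(onz('top',b[0],.044)[:2]-C0))<.08]
    r=[b for b in blobs(q,(305,212),34,(0,150,120),(8,255,255),3)]
    for s,l,z in(("yel",y,.044),("red",r,.022)):
        for b in l:
            P=onz('top',b[0],z)[:2];d=P-C0;print(s,b[0].round(1),b[1],P.round(4),np.hypot(*d).round(4),np.degrees(np.arctan2(d[1],d[0])).round(1))
E
python3 -m pendant '[0,0.3,0,0,0,0.3,0,0,0,0.3,0,0,0,0.3,0,0,0,0.3,0,0]'; python3 -c "
from h import *
rel();notch('t4')"
```

```text
clock: 4.35
tool_pos: [0.6086, 0.0861, 0.0725]
tool_rot: [0.01, 0.296, 0.955, -0.001]
ft_force: [-1.3, -0.7, -0.4]
width: -0.001
t 4.35 pos [0.6086 0.0861 0.0725] ybearing 55.56 tilt [ 0.018 -0.007 -1.   ] F [-1.3 -0.7 -0.4] w -0.0
yel [296.8 223.9] 8 [0.5239 0.1787] 0.0642 135.3
yel [301.5 225.5] 8 [0.5128 0.1638] 0.0643 151.9
red [305.1 232.9] 8 [0.4873 0.159 ] 0.0861 162.8
```

View pics/t4.png

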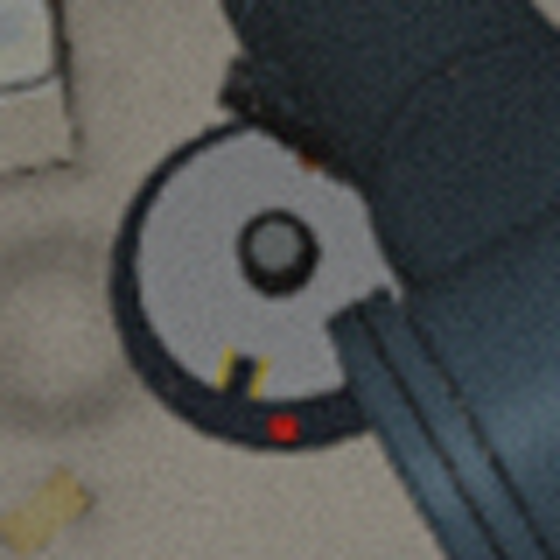

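The notch is now at about 144° and the pin direction is about 163°, so there are about 20 mm of knob travel left.

```bash
python3 -m pendant '[0,0.3,0,0,0,0.3,0,0,0,0.3,0,0,0,0.3,0,0,0,0.2,0,0,0,0,0,0]'; python3 -c "
from h import *
rel();notch('t5')"
```

```text
clock: 4.9
tool_pos: [0.6176, 0.1004, 0.0724]
tool_rot: [0.01, 0.295, 0.955, -0.0]
ft_force: [-0.0, -0.5, 0.1]
width: 0.002
t 4.9 pos [0.6176 0.1004 0.0724] ybearing 55.64 tilt [ 0.018 -0.006 -1.   ] F [-0.  -0.5  0.1] w 0.0
yel [301.4 225.2] 9 [0.5138 0.1637] 0.0634 151.5
yel [306.3 225. ] 9 [0.5092 0.1465] 0.0617 167.9
red [305.1 232.7] 7 [0.4878 0.1588] 0.0855 162.8
```

View pics/t5.png

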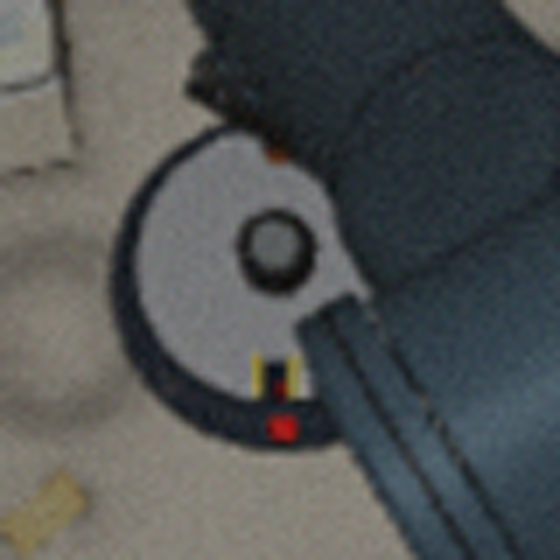

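The red pin shows in the notch at crop (282,388), right of the slot centre at x≈276. It needs about 3 mm more.

```bash
python3 -m pendant '[0,0.2,0,0,0,0.15,0,0,0,0,0,0]'; python3 -c "
from h import *
rel();notch('t6')"
```

```text
clock: 5.2
tool_pos: [0.6194, 0.103, 0.0724]
tool_rot: [0.009, 0.296, 0.955, -0.0]
ft_force: [-0.3, -1.0, 0.2]
width: -0.004
t 5.2 pos [0.6194 0.103  0.0724] ybearing 55.61 tilt [ 0.018 -0.006 -1.   ] F [-0.3 -1.   0.2] w -0.0
yel [302.4 225.5] 10 [0.5118 0.1607] 0.0638 154.8
yel [307.5 226. ] 6 [0.5043 0.1435] 0.066 171.3
red [305.1 233. ] 7 [0.4868 0.1591] 0.0866 162.8
```

View pics/t6.png

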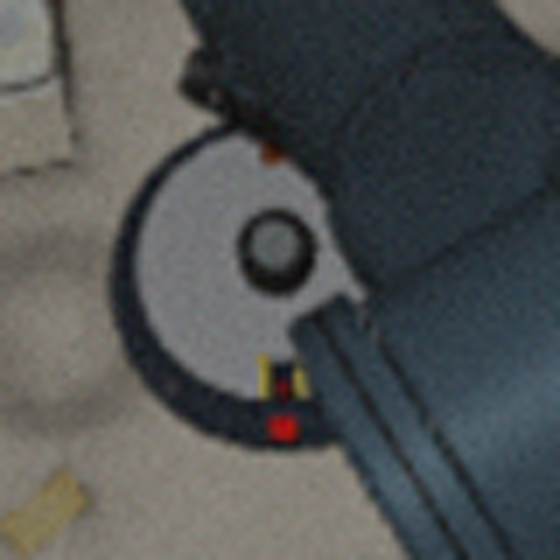

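The pin at crop x≈284 is centred between the yellow lines at 264 and 304. The measured angles are 163.0° for the notch and 162.8° for the pin. I'll back off, rise and go over the hub.

```bash
python3 -m pendant '[0,-0.6,0,0,0,-1,0,0,0,-1,0,0,0,-0.5,-1,0,0,0,-2,0,0,0,-2,0,0,0,-1,0,0,0,0,0]'; python3 -c "
from h import *
rel((.569,.1325,.125));notch('t7')"
```

```text
clock: 5.92
tool_pos: [0.5966, 0.0714, 0.1357]
tool_rot: [0.009, 0.298, 0.955, -0.001]
ft_force: [0.8, -0.2, -0.3]
width: -0.004
t 5.92 pos [0.5966 0.0714 0.1357] ybearing 55.38 tilt [ 0.016 -0.007 -1.   ] F [ 0.8 -0.2 -0.3] w -0.0
to (0.569, 0.1325, 0.125) cm tool: [5.76 3.45 0.99]
yel [302.4 225.5] 10 [0.5118 0.1607] 0.0638 154.8
yel [307.3 224.6] 7 [0.5097 0.1427] 0.0605 171.3
red [305.3 232.9] 7 [0.4872 0.1584] 0.086 163.2
```

View pics/t7.png

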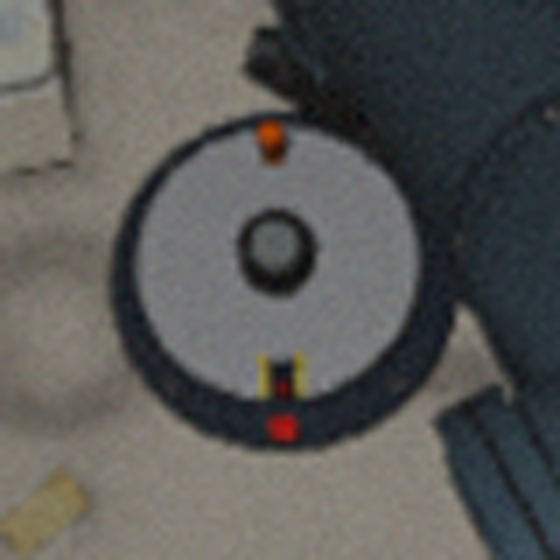

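The disc stayed put, with the pin at (284,387) inside the slot. Next I move over the hub; the tip is at z≈0.119, above the knob top at 0.078.

```bash
python3 -m pendant '[1.2,0.7,0,0,1.5,0.9,0,0,1.5,0.9,0,0,1,0.6,0.2,0,0.4,0.2,0.2,0,0,0,0,0]'; python3 -c "
from h import *
rel((.569,.1325,.095))
q,e=env.capture('side')
crop('',q,(320,203),45,6,'pics/s8.png')
t=env.observe()['tool_pos']-[0,0,.017];print((proj('side',t)-[275,158])*6)"
```

```text
clock: 6.47
tool_pos: [0.5637, 0.1353, 0.1255]
tool_rot: [0.006, 0.297, 0.955, -0.002]
ft_force: [0.0, 0.4, -0.3]
width: 0.004
t 6.47 pos [0.5637 0.1353 0.1255] ybearing 55.4 tilt [ 0.01  -0.008 -1.   ] F [ 0.   0.4 -0.3] w 0.0
to (0.569, 0.1325, 0.095) cm tool: [-0.55  0.08  3.06]
[248.40039706 175.96431598]
```

View pics/s8.png

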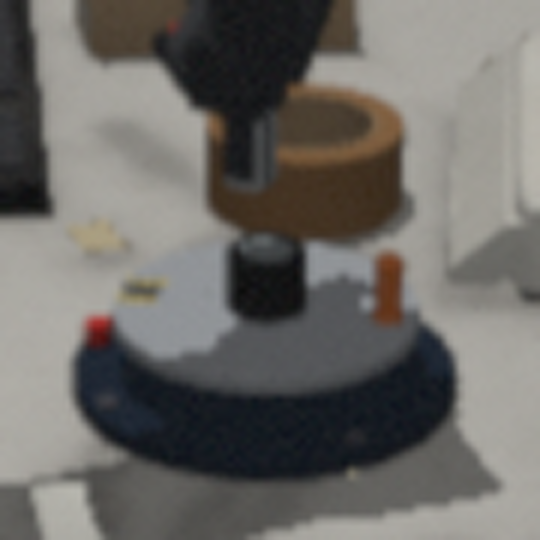

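```bash
python3 -m pendant '[-0.4,0.1,0.8,0,-0.2,0,0.8,0,0,0,0.6,0,0,0,0.4,0,0,0,0,0]'; python3 -c "
from h import *
rel((.570,.132,.091))
q,e=env.capture('side')
crop('',q,(320,203),45,6,'pics/s9.png')"
```

```text
clock: 6.93
tool_pos: [0.5714, 0.1277, 0.0959]
tool_rot: [0.006, 0.3, 0.954, -0.004]
ft_force: [-0.0, -0.6, -0.0]
width: 0.001
t 6.93 pos [0.5714 0.1277 0.0959] ybearing 55.13 tilt [ 0.01  -0.011 -1.   ] F [-0.  -0.6 -0. ] w 0.0
to (0.57, 0.132, 0.091) cm tool: [0.37 0.27 0.49]
```

View pics/s9.png

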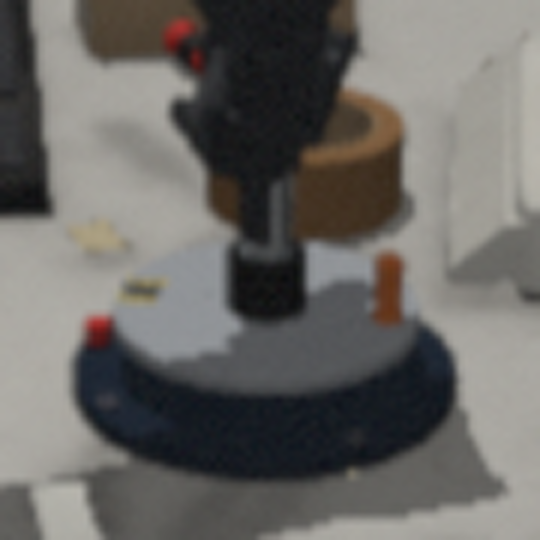

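The finger at (267,250) is centred on the hub at (266,250) in the side view. I'll make a small correction and then press in small steps.

```bash
python3 -m pendant '[0.3,0.25,0,0,0,0,0.3,0,0,0,0.3,0,0,0,0.2,0,0,0,0.2,0]'; python3 -m pendant '[0,0,0.2,0,0,0,0.2,0,0,0,0.2,0]';python3 -c "
from h import *
rel((.570,.132,.081))"
```

```text
clock: 7.4
tool_pos: [0.5713, 0.1309, 0.0874]
tool_rot: [0.007, 0.3, 0.954, -0.003]
ft_force: [-2.9, -1.4, 7.1]
width: -0.003
clock: 7.65
tool_pos: [0.5713, 0.1309, 0.0832]
tool_rot: [0.007, 0.3, 0.954, -0.003]
ft_force: [-2.8, -1.4, 7.5]
width: -0.002
t 7.65 pos [0.5713 0.1309 0.0832] ybearing 55.07 tilt [ 0.011 -0.01  -1.   ] F [-2.8 -1.4  7.5] w -0.0
to (0.57, 0.132, 0.081) cm tool: [0.17 0.01 0.21]
```

It is sinking at about 7 N as expected. I'll continue until it bottoms out.

```bash
python3 -m pendant '[0,0,0.15,0,0,0,0.15,0,0,0,0.15,0]';python3 -m pendant '[0,0,0.15,0,0,0,0.15,0,0,0,0.15,0]'; python3 -c "
from h import *
rel();notch('t10')"
```

```text
clock: 7.9
tool_pos: [0.5713, 0.131, 0.0809]
tool_rot: [0.007, 0.3, 0.954, -0.003]
ft_force: [-6.3, -2.2, 20.5]
width: 0.003
clock: 8.15
tool_pos: [0.5714, 0.1309, 0.081]
tool_rot: [0.006, 0.3, 0.954, -0.003]
ft_force: [-5.5, -0.9, 16.3]
width: 0.003
t 8.15 pos [0.5714 0.1309 0.081 ] ybearing 55.06 tilt [ 0.01  -0.009 -1.   ] F [-5.5 -0.9 16.3] w 0.0
yel [302.4 225.8] 9 [0.5107 0.1609] 0.0648 155.0
yel [307.4 226.2] 9 [0.5036 0.1439] 0.0668 171.0
red [304.7 232.7] 6 [0.4885 0.1604] 0.0853 161.6
```

It stopped hard with the tip at 0.064 m, which is the home height, and the force rose to 16–20 N. I'll lift off and check.

```bash
python3 -m pendant '[0,0,-0.3,0,0,0,-1,0,0,0,-2,0,0,0,-3,0,0,0,-3,0,0,0,-3,0,-3,-2,-1,0,-3,-2,0,0,-3,-2,0,0,0,0,0,0]';python3 -m pendant '[-3,-2,-2,0,-3,-2,0,0,-3,-2,0,0,0,0,0,0,0,0,0,0,0,0,0,0]'; python3 -c "
from h import *
rel();notch('t11')
q,e=env.capture('side')
crop('',q,(320,213),40,7,'pics/s11.png')
p,d=env.capture('top')
for n,u,im,z in(('side',(319,202.5),q,.064),('side',(319,202.5),q,.074)):print(onz(n,u,z))"
```

```text
clock: 9.03
tool_pos: [0.6116, 0.0327, 0.2279]
tool_rot: [0.009, 0.295, 0.955, -0.001]
ft_force: [-0.2, -0.7, -0.4]
width: 0.003
clock: 9.53
tool_pos: [0.6508, -0.0662, 0.2494]
tool_rot: [0.011, 0.297, 0.955, -0.001]
ft_force: [0.2, -0.9, -0.3]
width: 0.002
t 9.53 pos [ 0.6508 -0.0662  0.2494] ybearing 55.44 tilt [ 0.021 -0.008 -1.   ] F [ 0.2 -0.9 -0.3] w 0.0
yel [302.3 225.3] 9 [0.5124 0.1608] 0.0632 154.5
yel [307.4 226.2] 9 [0.5036 0.1439] 0.0668 171.0
red [305. 233.] 9 [0.487  0.1596] 0.0866 162.5
[0.57167181 0.12730981 0.064     ]
[0.57106971 0.10702873 0.074     ]
```

View pics/t11.png

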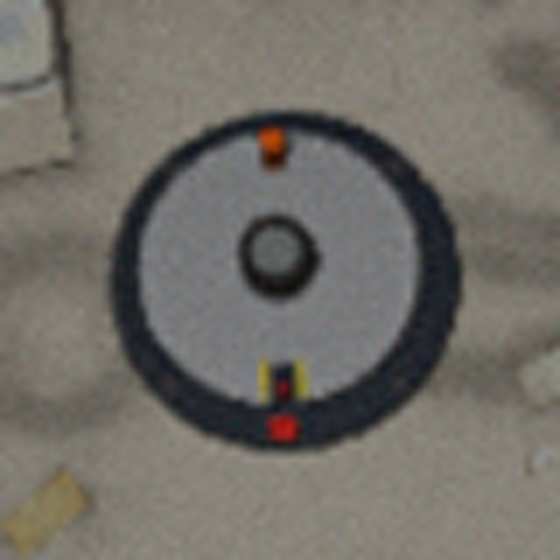

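View pics/s11.png

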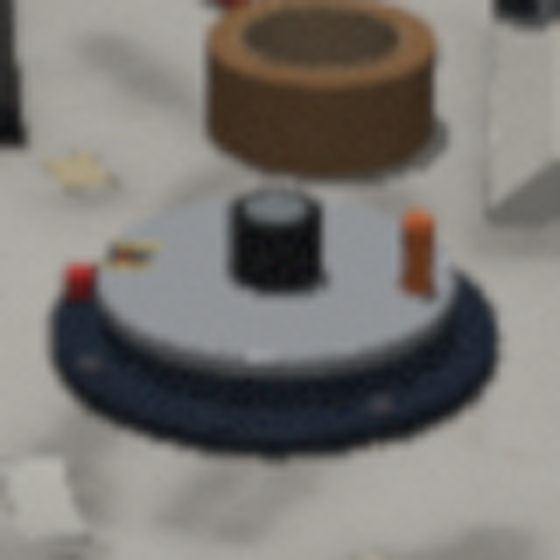

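The side view shows the disc level and sunk: the hub top moved from crop row 187 to about 207, roughly 10 mm. The red pin is in the notch in both views, at (283,388) in the top crop. Nothing is touching it.

```bash
python3 -c "
from station import env
print(env.finish_job())"
```

```text
the job is handed in; nothing more can be done
None
```

The crank disc is home on the red drive pin, and I handed the job in at about 10 s on the robot clock. With the gripper shut, I pushed the orange knob about 35° round and stopped with the notch over the pin. I then pressed the hub down and drew the arm clear.

**Last checks:**
- **Notch:** it measured 162.8° against 162.5° for the pin block, and the pin shows inside the slot in both camera views.
- **Press:** the hub sank at about 7 N and stopped hard with the fingertip at 64 mm, the seated height. The force there was 16–20 N.
- **Level and clear:** the disc looks level by eye, and nothing was touching it when I handed in. The readings while pushing the knob stayed under about 2 N.

**Disagreements:** the two cameras differed by up to about 10 mm in the left-right (y) position of the hub and knob. I used values between them and corrected by sight against the finger and pin. I did not re-measure the bystanders afterwards, but the arm never went near them at low height.

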